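# Lock out the bean mill and hold its lid at half twist

## Robot

A 6-joint arm with a two-finger parallel gripper is mounted at the origin on the work surface. World frame = base frame: x ahead of the robot, y to its left, z up, the work surface at z = 0. Lengths are in mm, angles in rad, forces in N, time in s.
With the tool pointing down it reaches from about 300 to 775 mm from the base axis. Payload 14.6 kg.
Tool frame: the origin (TCP) lies at the very end of the fingers, on their centre line; the grasp point (between the pads) lies 19 mm behind it; z points along the fingers, y is the line along which they close (so a half turn about z gives the same grasp; the last joint's range is limited). The gripper opens to 94 mm and grips with 3 to 60 N. Pads are 16 mm wide; open, the fingers measure 119 mm over their backs; the gripper's body (75 mm by 177 mm) begins 78 mm behind the grasp point.
Start: joints at [-1.173, 0.3, 1.521, -0, 1.321, -0.067], TCP at [246.526, -491.644, 205.446] pointing down, gripper open.
Joint ranges: [-3.03, 3.03], [-0.79, 2.21], [0.23, 2.52], [-1.04, 4.18], [0, 3.07], [-2.55, 2.55]. Speed limits (rad/s): [2.22, 2.22, 2.57, 3.14, 3.14, 3.14].

## Interface

Orientations are given as [roll, pitch, yaw] about the fixed x, y, z axes, in that order (R = Rz(yaw) Ry(pitch) Rx(roll)).
In Python, from cell import manip, optics gives the robot as it stands.
- The arm moves only by the shell command python3 -m crank 'ROWS' [FORCE]. ROWS is JSON, a list of rows, each a list of 7 numbers: the opening in per cent of the stroke, from 0 (shut) to 100 (fully open), then the shift along the tool's x, y, z in mm, then the turn, a rotation vector about the tool's x, y, z in rad. A call has 1 to 10 rows; each row is the pose to reach, as a shift and turn from the pose commanded when the call began, along the tool's axes at that moment; what a row does not reach only later rows make up. A row lasts 1/10 s, in which the tool goes at most 50 mm and 8.59 degrees, less where a joint would pass 70% of its speed; a pose out of reach is approached as far as the arm can. A call with a gripper value outside its range is refused whole. The fingers move at their own pace and stop on an object; FORCE is the grip in N (left out, the last holds). Time passes only in rows, so rows that repeat a pose let the fingers close. It gives the time, the measured TCP pose, the force, the opening and the grip force at its end, in the units of the state.
- manip.read_state(): the state, without advancing time (a new reading comes with each control period).
- optics.camera(name): name is "scene" or "top" or "wrist"; returns (picture, depth): 420x560x3 uint8, red, green, blue; 420x560 float32, mm along the optical axis (not along the pixel's ray), 0 where there is no reading.
- optics.calibration(name): a dict with "camera_matrix" (3x3 intrinsics, pixels), "k1" (the pictures are not rectified: a ray, as slopes to the right and down, at radius r is drawn at 1 + k1 r^2 times it, then the intrinsics apply), "R" (3x3) and "t" (3): a world point X has camera coordinates R X + t. Camera axes: x right, y down, z forward; pixel columns grow to the right and rows downward; lengths in mm; the calibration is good to about 2 mm. A picture is of the moment at which its call begins: read the wrist's pose just before it. calibration takes no time and is no camera call; for the wrist camera it gives the pose at the moment of the call.
- manip.sign_off(): hands the job in; it is judged then, once.
The state is a dict: "clock": time; "joints": joint angles; "qd": joint speeds; "effort": joint torques, N m; "eef_pos": TCP position; "eef_rot": TCP orientation; "wrist_force": force on the tool from outside, world axes, zero at the start; "moment": the same for the moment, N m; "finger_gap": finger opening in mm; "finger_force": force on a finger pad.
Only numpy, scipy, OpenCV 4.12 (cv2) and the standard library are available. Lean on these libraries where they do the work, as an engineer would, in place of code of your own. Each camera call takes 0.05 s, during which the arm holds its last target. There are 200 camera calls.

## Task

Pull the red power key straight up out of its yellow box and leave it in the blue tray. Then set the mill lid fully down into the bowl with its orange pointers at the white marks and turn it clockwise against its return spring until the pointers stand at the yellow marks, about half-way and never as far as the click before the red marks. Finish while still gripping the lid and holding it there so I can check its seal, and leave all the other goods standing where they are.

Things in the scene. Friction and masses are not known exactly. Their poses are not given: they have to be found in the camera images.
- key_grip (a point): centre of the red grip of the power key (60 g): 18 mm (key x) by 34 mm (key y) by 34 mm tall; pinch it across its x. z up. The grip rests on the yellow box; below it a steel shank 16 mm square, 32 mm long, stands in the socket. A sprung ball holds the shank until a straight upward pull of about 4 to 10 N frees it within 15 mm; it is clear of the socket after 35 mm
- key_socket (a point): centre of the mouth of the key socket, in the top face of the yellow box (fixed; 85 x 85 mm, 45 mm tall)
- tray: fixed blue open tray, 130 mm (its x) by 170 mm (its y), walls 4 mm thick and 28 mm tall, floor about 4 mm thick; origin at the centre of its underside. The key may lie or stand anywhere in it
- lid_grip (a point): centre of the upright grip bar of the black mill lid (150 g): bar 60 mm long (lid x), 14 mm thick (lid y), 34 mm tall; pinch it across lid y. z up. It stands on a disc 100 mm across, 8 mm thick (top 17 mm, underside 25 mm below this point). Orange pointers on the disc, at plus and minus lid x, show the lugs. The lid is the same after half a turn
- lid_foot (a point): centre of the lid's underside, 45 mm below lid_grip: foot of the spigot under the disc, 76 mm across, 20 mm long, the last 4 mm tapered; the lid stands on it at the start. Two bayonet lugs, 14 mm wide, 6 mm tall, stick out at plus and minus lid x to 46 mm from the axis, 10 to 16 mm below the disc's underside
- mill_mouth (a point): centre of the bowl's mouth on the white bean mill (fixed), level with the rim's top, 125 mm above the table. Its x axis (either way) points at the white marks, where the rim has slots 22 mm wide reaching 50 mm from the axis; between them the mouth is 82 mm across. With its lugs over the slots the lid drops in until its disc rests on the rim: lid_grip is then 25 mm above this point
- mill_yellow (a point): one of the two yellow marks on the rim, 58 mm from the mouth's axis, 43 degrees (0.75 rad) clockwise seen from above from a white mark; the other is opposite. The seated lid turns only clockwise. The lock's click bump begins at about 62 degrees, the red marks are at 86 degrees
- mill_return (a joint): turn of the return spring ring inside the bowl (rad, clockwise from above positive, 0 at rest). The lid's lugs meet its pegs after about 7 degrees of turn; it pushes back with about 0.06 N m rising to 0.15 N m at the yellow marks and turns the lid back if it is let go
- can_tall: tall donated food can, blue label, 68 mm across, 110 mm tall; origin at the centre of its underside
- can_red: tall donated food can, red label, 68 mm across, 110 mm tall; origin at the centre of its underside
- can_short: short donated can, green label, 72 mm across, 45 mm tall; origin at the centre of its underside
- jar: amber jar with brass-coloured cap, 70 mm across, 110 mm tall; origin at the centre of its underside
- scoop: scoop spoon with a wooden handle, lying flat along its own x axis, about 0.2 m long
Not all that is in view belongs to the job. Of the things that look like the part that bears key_socket, the largest one is meant.

How it is judged (in metres and radians):
On the way, in this order (a step that is already met when the one before it is completed fails the run):
1. the key is out of its socket (distance between key_grip and key_socket above 0.055 m), for 0.05 s.
2. the key is in the blue tray, let go (x of key_grip in the frame of tray between -0.063 and 0.063 m and y of key_grip in the frame of tray between -0.083 and 0.083 m and z of key_grip in the frame of tray below 0.06 m and contact force between the fingers and key below 0.2 N), for 0.2 s.
3. the lid is fully down in the bowl (z of lid_grip in the frame of mill_mouth below 0.029 m and horizontal distance between lid_grip and mill_mouth below 0.006 m and angle between lid_grip's own z axis and vertical below 0.08 rad), for 0.05 s.
At the end, for the whole second after the job is handed in: The lid is fully down in the bowl (within 4 mm of seated, 6 mm of centred, level within 0.08 rad), turned 0.5 to 1.0 rad clockwise from the white marks (yellow marks: 0.75), still gripped by the fingers with more than 2 N, and the key is in the blue tray, not touched (all of step 2 and all of step 3 and angle between the x axis of lid_grip and the x axis of mill_mouth, either way round between 0.5 and 1 rad and contact force between the fingers and lid above 2 N); the arm keeps its last pose, push and grip.
It fails at once if the lid is turned as far as the lock click (more than 1.08 rad while in the bowl) (z of lid_grip in the frame of mill_mouth below 0.029 m and horizontal distance between lid_grip and mill_mouth below 0.006 m and angle between lid_grip's own z axis and vertical below 0.08 rad and angle between the x axis of lid_grip and the x axis of mill_mouth, either way round above 1.08 rad).
It fails at once if other goods moved by more than 30 mm (distance of any of can_tall, can_red, can_short, jar, scoop from where it was at the start of the episode above 0.03 m).
It fails at once if other goods knocked over (angle between any of can_tall, can_red, can_short, jar, scoop's own z axis and vertical above 0.4 rad).
It also fails if it takes over 61 s, if anything falls off the work surface, if the arm or the gripper's body presses on something with over 40 N, if the wrist force passes 120 N, or if a joint passes its speed limit or range.

## Working session

There is one attempt and no reset: what is moved stays moved. The work goes in short steps, Python scripts to look and compute and a shell command to move; the robot and the scene stay as the last step left them, time stands still between calls to the robot, and variables do not carry over. Pictures are saved under pics/ and viewed, at most 10 in all, crops included, and the job is handed in when it is done.

```bash
ls; mkdir -p pics; cat > h.py <<'E'
import numpy as np, cv2
from cell import manip, optics
def snap(n,save=None):
    c=optics.calibration(n); p,d=optics.camera(n)
    if save: cv2.imwrite('pics/'+save,p[:,:,::-1])
    return p,d,c
def ray(c,u,v):
    K=np.array(c['camera_matrix']); x,y=cv2.undistortPoints(np.array([[[u,v]]],float),K,np.array([c['k1'],0,0,0,0.])).ravel() if 0 else und(c,u,v)
    R=np.array(c['R']);t=np.array(c['t']); return -R.T@t, R.T@np.array([x,y,1.])
def und(c,u,v):
    K=np.array(c['camera_matrix']); xd=(u-K[0,2])/K[0,0]; yd=(v-K[1,2])/K[1,1]; x,y=xd,yd
    for _ in range(30):
        s=1+c['k1']*(x*x+y*y); x,y=xd/s,yd/s
    return x,y
def plane(c,u,v,z):
    o,r=ray(c,u,v); return o+r*(z-o[2])/r[2]
def pt(c,d,u,v):
    o,r=ray(c,u,v); return o+r*d[int(round(v)),int(round(u))]
def cloud(c,d):
    vv,uu=np.mgrid[0:d.shape[0],0:d.shape[1]]; x,y=und(c,uu.astype(float),vv.astype(float)) 
    P=np.stack([x*d,y*d,d],-1)-np.array(c['t']); return P@np.array(c['R'])
E
python3 - <<'E'
from h import *
a=snap('top','top0.png');b=snap('scene','scene0.png')
print(a[2],b[2]);print(manip.read_state())
E
```

```text
pics
{'camera_matrix': array([[458.99085819,   0.        , 277.56806873],
       [  0.        , 458.99085819, 208.63896502],
       [  0.        ,   0.        ,   1.        ]]), 'k1': -0.15375788941274082, 'R': array([[ 0.06700289, -0.9977469 ,  0.00342453],
       [-0.97703776, -0.06630717, -0.20248601],
       [ 0.20225686,  0.01022125, -0.97927917]]), 't': array([ -49.71743786,  599.13895149, 1394.73903533])} {'camera_matrix': array([[405.71726431,   0.        , 279.67383576],
       [  0.        , 405.71726431, 208.91009334],
       [  0.        ,   0.        ,   1.        ]]), 'k1': -0.07751144861660496, 'R': array([[-0.75478433,  0.65597197, -0.00117514],
       [ 0.51473329,  0.59115774, -0.62095263],
       [-0.40663282, -0.4692902 , -0.78384721]]), 't': array([ 456.7204403 , -222.29142716, 1406.13931083])}
{'clock': 0.1, 'joints': array([-1.17260597e+00,  3.00422409e-01,  1.52150291e+00, -5.00833805e-06,
        1.32074054e+00, -6.66088020e-02]), 'qd': array([ 0.00187786, -0.00303973, -0.0022506 , -0.00138065, -0.00036779,
       -0.00230937]), 'effort': array([ 1.08322183e-03, -5.32642686e+01, -3.53283691e+01,  7.09553668e-02,
        2.34595587e-02, -5.44158945e-05]), 'eef_pos': array([ 246.43220008, -491.43324603,  204.94611969]), 'eef_rot': array([-3.14052151e+00, -6.65912661e-05,  4.64800367e-01]), 'wrist_force': array([-0.32873354, -0.59792218,  0.30246861]), 'moment': array([-0.01761691,  0.03277307,  0.0193585 ]), 'finger_force': 0.0, 'finger_gap': 93.87519083036786}
```

View pics/top0.png

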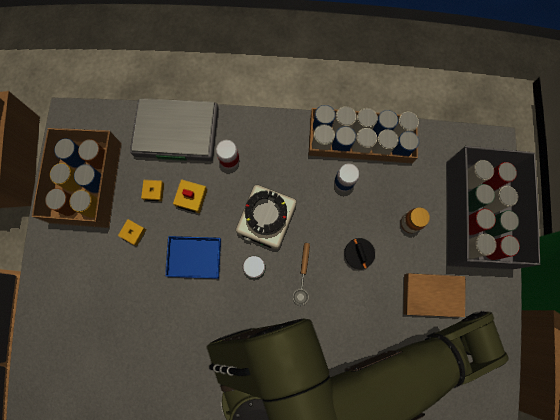

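View pics/scene0.png

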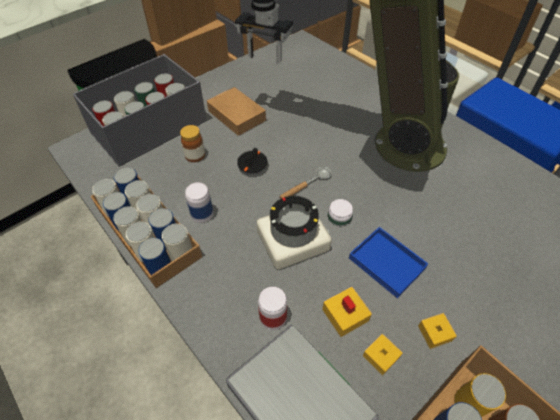

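The top view shows three yellow boxes, at (190,196), (152,190) and (131,232). The one at (190,196) is the largest and holds the red key, so it fits the description. The tray is at (193,257), the mill at (267,213), the lid at (359,253) and the scoop between them at (303,270).

```bash
python3 - <<'E'
from h import *
p,d,c=snap('top')
cv2.imwrite('pics/crop0.png',cv2.resize(p[150:285,110:310],None,fx=4,fy=4,interpolation=cv2.INTER_CUBIC)[:,:,::-1])
P=cloud(c,d); hsv=cv2.cvtColor(p,cv2.COLOR_RGB2HSV); H,S,V=[hsv[...,i].astype(int) for i in range(3)]
def comps(m,name,zs,mn=4):
    n,l,s,ce=cv2.connectedComponentsWithStats(m.astype(np.uint8))
    for i in range(1,n):
        if s[i,4]>=mn:
            pts=np.argwhere(l==i)[:,::-1].astype(np.float32); r=cv2.minAreaRect(pts)
            z=np.median(P[l==i][:,2]); 
            bx=cv2.boxPoints(r); W=np.array([plane(c,*q,z)[:2] for q in bx]); e=W[1]-W[0]; f=W[2]-W[1]
            print(name,ce[i].round(1),s[i,4],'z',z.round(1),'ctr',plane(c,*ce[i],z)[:2].round(1),'sz',np.hypot(*e).round(),np.hypot(*f).round(),'yaw',np.arctan2(e[1],e[0]).round(3))
reg=np.zeros(H.shape,bool); reg[160:300,100:440]=1
comps(reg&(H>20)&(H<34)&(S>150)&(V>120),'yel',0)
comps(reg&((H<6)|(H>174))&(S>150)&(V>90),'red',0)
comps(reg&(H>5)&(H<18)&(S>150)&(V>90),'orange',0)
comps(reg&(H>105)&(H<130)&(S>120)&(V>60),'blue',0,200)
reg2=np.zeros(H.shape,bool); reg2[235:272,340:378]=1
comps(reg2&(V<45),'lid',0,50)
m=(P[...,2]>110)&(P[...,2]<140); m[:, :235]=0;m[:,300:]=0;m[:180]=0;m[250:]=0
q=P[m]; print('rim',len(q),(q.min(0)+q.max(0))/2, q.max(0)-q.min(0),np.median(q[:,2]))
E
```

```text
yel [151.4 183.1] 7 z 34.1 ctr [664.4 413.2] sz 6.0 19.0 yaw -1.257
yel [157.3 189.3] 62 z 33.3 ctr [644.9 391.1] sz 20.0 58.0 yaw -1.508
yel [190.  194.7] 508 z 45.9 ctr [631.1 277.4] sz 87.0 85.0 yaw -0.207
yel [283.  202.5] 4 z 126.8 ctr [607.7 -25.1] sz 7.0 2.0 yaw -0.707
yel [248.  218.8] 4 z 127.7 ctr [550.4  76.8] sz 4.0 4.0 yaw -0.703
yel [140.5 228.2] 11 z 33.1 ctr [512.1 431. ] sz 13.0 9.0 yaw -0.355
yel [137.  235.1] 7 z 33.1 ctr [488.5 440. ] sz 7.0 10.0 yaw -1.498
yel [132.  238.5] 8 z 34.9 ctr [476.2 454.7] sz 4.0 22.0 yaw -0.437
red [187.3 192.5] 43 z 79.3 ctr [630.3 279.9] sz 14.0 31.0 yaw -0.132
red [247.  204.8] 6 z 126.4 ctr [593.2  83.4] sz 4.0 8.0 yaw -0.376
red [284.  216.5] 6 z 123.9 ctr [565.3 -30.9] sz 6.0 3.0 yaw -1.503
orange [103.4 162.3] 9 z 117.9 ctr [702.3 554.2] sz 3.0 17.0 yaw -1.517
orange [102.2 171.4] 14 z 117.3 ctr [672.5 553.8] sz 33.0 4.0 yaw 0.045
orange [100.8 182. ] 5 z 118.1 ctr [637.3 552.7] sz 13.0 2.0 yaw -0.098
orange [100.  187.5] 4 z 119.1 ctr [619.1 552.2] sz 0.0 10.0 yaw 0.0
orange [187.5 189.8] 10 z 78.3 ctr [639.3 280.4] sz 2.0 30.0 yaw -0.131
orange [355.  240.8] 10 z 27.1 ctr [ 519.6 -264.8] sz 7.0 13.0 yaw -1.507
orange [305. 258.] 123 z 19.0 ctr [ 454.8 -107.2] sz 96.0 15.0 yaw -0.084
orange [364.3 265.4] 11 z 28.6 ctr [ 442.2 -297.4] sz 6.0 14.0 yaw -1.056
orange [423.4 286.9] 806 z 49.6 ctr [ 383.1 -485.3] sz 102.0 79.0 yaw -1.518
blue [193.3 257.9] 1982 z 5.0 ctr [431.4 253.5] sz 134.0 176.0 yaw 0.058
lid [358.8 253.7] 757 z 28.1 ctr [ 478.5 -278.6] sz 98.0 100.0 yaw -1.507
rim 823 [578.47825016  27.3289683  122.39250444] [128.49781747 128.50347824  24.42649049] 125.1239526962501
```

View pics/crop0.png

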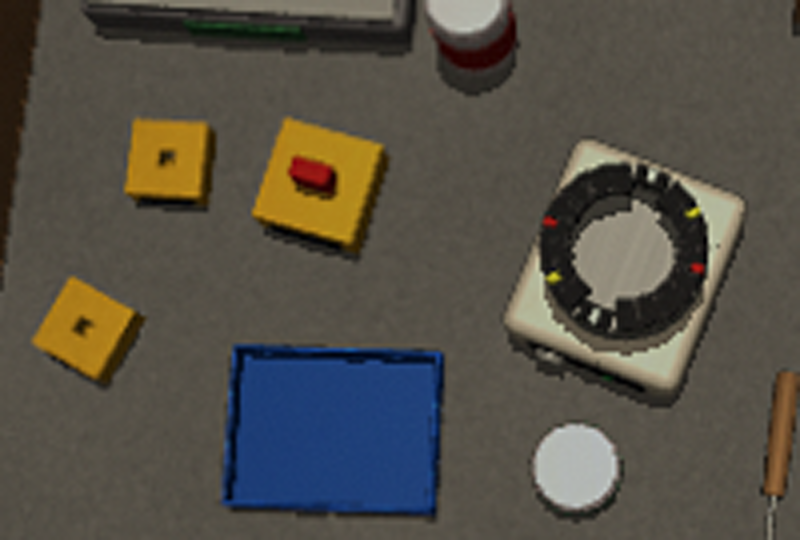

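The crop confirms it: the largest yellow box carries the red key, at crop (312,172). On the mill rim, the white marks are at crop (650,175) and (600,318), and the yellow marks at (694,212) and (553,277).

```bash
cat >> h.py <<'E'
from scipy.spatial.transform import Rotation as Ro
def go(x,y,z,yaw,s=None):
    s=s or manip.read_state(); R0=Ro.from_euler('xyz',s['eef_rot']); 
    sh=R0.inv().apply(np.array([x,y,z])-s['eef_pos']); 
    dy=(yaw-s['eef_rot'][2]+np.pi)%(2*np.pi)-np.pi   # about world z
    R1=Ro.from_euler('xyz',[np.pi,0,yaw]); rv=(R0.inv()*R1).as_rotvec()
    print('shift',sh.round(1),'turn',rv.round(3),'pos',s['eef_pos'].round(1),'rot',s['eef_rot'].round(3),'j6',s['joints'][5].round(2),'t',s['clock'])
E
python3 -c "
from h import *
go(630,279,200,1.365)"
```

```text
shift [ 688.2 -516.8    5.5] turn [-0.001 -0.    -0.9  ] pos [ 246.5 -491.5  205. ] rot [-3.141 -0.     0.465] j6 -0.07 t 0.15
```

```bash
r='[100,688,-517,0,0,0,-0.9]'; python3 -m crank '[[100,688,-517,0,0,0,-0.9],[100,688,-517,0,0,0,-0.9],[100,688,-517,0,0,0,-0.9],[100,688,-517,0,0,0,-0.9],[100,688,-517,0,0,0,-0.9],[100,688,-517,0,0,0,-0.9],[100,688,-517,0,0,0,-0.9],[100,688,-517,0,0,0,-0.9],[100,688,-517,0,0,0,-0.9],[100,688,-517,0,0,0,-0.9]]' 20
python3 -c "
from h import *
go(630,279,200,1.365)"
```

```text
clock: 1.15
eef_pos: [469.7, -41.9, 205.5]
eef_rot: [3.141, 0.0, 1.365]
wrist_force: [0.7, -0.2, 0.6]
finger_gap: 94.1
finger_force: 0.0
shift [346.9  91.3   5.5] turn [ 0.  0. -0.] pos [469.7 -41.9 205.5] rot [3.141 0.    1.365] j6 0.04 t 1.15
```

```bash
python3 -m crank '[[60,347,91,5,0,0,0],[60,347,91,5,0,0,0],[60,347,91,5,0,0,0],[60,347,91,5,0,0,0],[60,347,91,5,0,0,0],[60,347,91,5,0,0,0],[60,347,91,5,0,0,0],[60,347,91,5,0,0,0],[60,347,91,5,0,0,0],[60,347,91,5,0,0,0]]'
python3 - <<'E'
from h import *
p,d,c=snap('wrist','w1.png')
go(630,279,48,1.365)
P=cloud(c,d); hsv=cv2.cvtColor(p,cv2.COLOR_RGB2HSV); H,S,V=[hsv[...,i].astype(int) for i in range(3)]
m=((H<6)|(H>174))&(S>150)&(V>60)&(P[...,2]>74)
q=P[m]; print(len(q),np.median(q[:,2]));
if len(q):
    r=cv2.minAreaRect(q[:,:2].astype(np.float32)); print(r, np.argwhere(m).mean(0))
E
```

```text
clock: 2.15
eef_pos: [629.0, 276.0, 200.4]
eef_rot: [-3.141, 0.0, 1.364]
wrist_force: [-0.4, 0.3, -0.2]
finger_gap: 56.2
finger_force: 0.0
shift [  3.4   0.2 152.8] turn [ 0.     0.    -0.001] pos [629.1 275.7 200.8] rot [3.142 0.    1.364] j6 0.57 t 2.2
590 77.83792740289972
((635.5885009765625, 197.85964965820312), (230.25611877441406, 218.01136779785156), 42.10332489013672) [218.60677966 285.59661017]
```

View pics/w1.png

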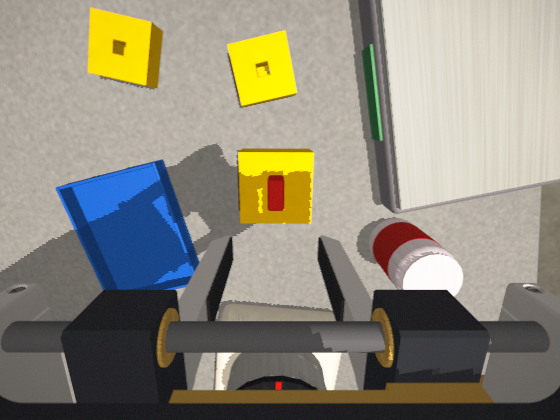

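The wrist view shows the key at (276,193), square with the fingers, on its box centred at (275,187). I'll take the centre from that blob.

```bash
python3 - <<'E'
from h import *
p,d,c=snap('wrist')
P=cloud(c,d); hsv=cv2.cvtColor(p,cv2.COLOR_RGB2HSV); H,S,V=[hsv[...,i].astype(int) for i in range(3)]
m=((H<6)|(H>174))&(S>150)&(V>60); m[:160]=0;m[225:]=0;m[:,:255]=0;m[:,300:]=0
q=P[m&(P[...,2]>74)]; z=np.median(q[:,2]); r=cv2.minAreaRect(q[:,:2].astype(np.float32)); print(z,r,q[:,:2].mean(0))
x,y=r[0]; go(x,y,47,1.365)
E
```

```text
77.75572965896255 ((639.1912231445312, 310.43035888671875), (91.90315246582031, 16.005428314208984), 77.8944091796875) [632.78767317 283.12487927]
shift [ 36.1   2.5 154.1] turn [ 0.    -0.    -0.002] pos [629.2 275.6 201.1] rot [ 3.141 -0.     1.363] j6 0.57 t 2.25
```

```bash
python3 -m crank '[[60,5,2,40,0,0,0],[60,5,2,80,0,0,0],[60,5,2,110,0,0,0],[60,5,2,130,0,0,0],[60,5,2,142,0,0,0],[60,5,2,151,0,0,0],[60,5,2,151,0,0,0]]' 30
python3 -m crank '[[0,0,0,0,0,0,0],[0,0,0,0,0,0,0],[0,0,0,0,0,0,0],[0,0,0,0,0,0,0],[0,0,0,0,0,0,0],[0,0,0,0,0,0,0],[0,0,0,0,0,0,0],[0,0,0,0,0,0,0]]' 30
```

```text
clock: 2.95
eef_pos: [632.2, 281.1, 49.2]
eef_rot: [-3.141, 0.0, 1.364]
wrist_force: [0.6, 0.3, 0.5]
finger_gap: 56.4
finger_force: 0.0
clock: 3.75
eef_pos: [631.8, 281.7, 49.6]
eef_rot: [-3.141, 0.0, 1.365]
wrist_force: [-5.6, 0.2, 5.0]
finger_gap: 17.7
finger_force: 30.0
```

```bash
python3 -m crank '[[0,0,0,-4,0,0,0],[0,0,0,-8,0,0,0],[0,0,0,-12,0,0,0],[0,0,0,-18,0,0,0],[0,0,0,-26,0,0,0],[0,0,0,-36,0,0,0],[0,0,0,-48,0,0,0],[0,0,0,-64,0,0,0],[0,0,0,-80,0,0,0],[0,0,0,-90,0,0,0]]' 30
python3 - <<'E'
from h import *
p,d,c=snap('wrist','w2.png'); s=manip.read_state()
go(431,253,s['eef_pos'][2],1.365)
# tray geometry from top calibration frame: blue
a=snap('top'); P=cloud(a[2],a[1]); hsv=cv2.cvtColor(a[0],cv2.COLOR_RGB2HSV)
m=(hsv[...,0]>105)&(hsv[...,0]<130)&(hsv[...,1]>120)&(hsv[...,2]>60); m[:230]=0; m[285:]=0;m[:,:150]=0;m[:,230:]=0
ii=np.argwhere(m)[:,::-1].astype(np.float32); r=cv2.minAreaRect(ii)
print(np.array([plane(a[2],*q,28)[:2] for q in cv2.boxPoints(r)]).round(), m.sum())
E
```

```text
clock: 4.75
eef_pos: [632.9, 281.7, 142.1]
eef_rot: [3.139, -0.001, 1.365]
wrist_force: [0.6, -0.2, -0.9]
finger_gap: 17.8
finger_force: 30.0
shift [ -69.6 -192.    -0.8] turn [ 0.004 -0.002 -0.   ] pos [633.2 281.9 143.3] rot [ 3.138e+00 -2.000e-03  1.365e+00] j6 0.57 t 4.8
[[497. 198.]
 [499. 169.]
 [426. 163.]
 [424. 191.]] 109
```

View pics/w2.png

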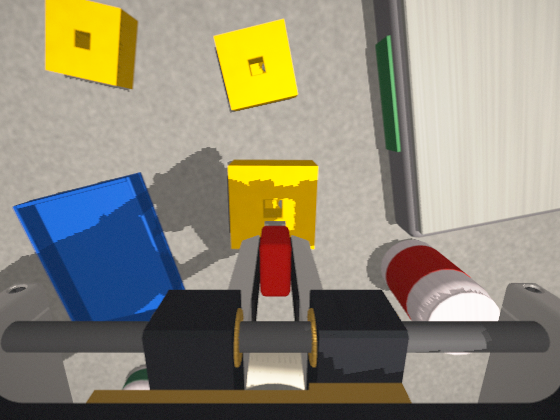

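The key is out and held in the fingers at (275,260), and the empty socket is visible at (275,207). Next I'll move to the tray.

```bash
python3 -m crank '[[0,-70,-192,0,0,0,0],[0,-70,-192,0,0,0,0],[0,-70,-192,0,0,0,0],[0,-70,-192,0,0,0,0],[0,-70,-192,0,0,0,0],[0,-70,-192,0,0,0,0],[0,-70,-192,30,0,0,0],[0,-70,-192,60,0,0,0],[0,-70,-192,80,0,0,0]]'
python3 -m crank '[[0,0,0,8,0,0,0],[0,0,0,13,0,0,0],[0,0,0,17,0,0,0],[0,0,0,17,0,0,0]]'
```

```text
clock: 5.75
eef_pos: [430.9, 252.2, 57.5]
eef_rot: [-3.141, 0.001, 1.364]
wrist_force: [-0.1, -0.2, -0.2]
finger_gap: 17.6
finger_force: 30.0
clock: 6.15
eef_pos: [430.4, 252.5, 42.7]
eef_rot: [3.141, -0.0, 1.365]
wrist_force: [-0.9, -1.1, -0.9]
finger_gap: 17.8
finger_force: 30.0
```

```bash
python3 -m crank '[[0,0,0,2,0,0,0],[40,0,0,2,0,0,0],[40,0,0,2,0,0,0],[40,0,0,2,0,0,0],[40,0,0,2,0,0,0],[40,0,0,-20,0,0,0],[40,0,0,-60,0,0,0],[40,0,0,-110,0,0,0],[40,0,0,-160,0,0,0],[40,0,0,-165,0,0,0]]' 20
python3 - <<'E'
from h import *
p,d,c=snap('wrist','w3.png')
go(478,-280,200,0.40)
P=cloud(c,d); hsv=cv2.cvtColor(p,cv2.COLOR_RGB2HSV); H,S,V=[hsv[...,i].astype(int) for i in range(3)]
m=((H<6)|(H>174))&(S>150)&(V>60)
q=P[m]; q=q[np.hypot(q[:,0]-431,q[:,1]-253)<90]; print(len(q),np.median(q,0))
E
```

```text
clock: 7.15
eef_pos: [431.7, 253.2, 213.5]
eef_rot: [3.134, -0.006, 1.365]
wrist_force: [0.0, 0.2, -1.3]
finger_gap: 37.7
finger_force: 0.0
shift [-512.1  154.8    9.8] turn [ 0.003 -0.006  0.965] pos [431.1 252.9 211.1] rot [ 3.137 -0.004  1.365] j6 0.66 t 7.2
480 [432.7927317  254.55670772  68.59628151]
```

View pics/w3.png

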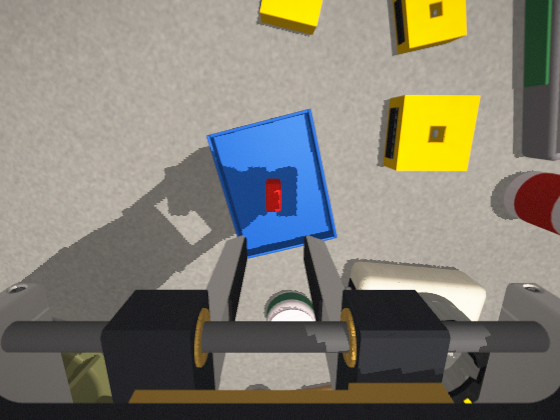

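The key stands upright in the tray at (273,195). Next I'll look at the mill mouth on the way to the lid.

```bash
python3 -c "
from h import *
go(560,27,290,1.365)"
```

```text
shift [-194.5  172.8  -78.8] turn [ 0.005 -0.004 -0.   ] pos [431.1 252.9 211.1] rot [ 3.137 -0.004  1.365] j6 0.66 t 7.2
```

```bash
python3 -m crank '[[80,-195,173,-79,0,0,0],[80,-195,173,-79,0,0,0],[80,-195,173,-79,0,0,0],[80,-195,173,-79,0,0,0],[80,-195,173,-79,0,0,0],[80,-195,173,-79,0,0,0],[80,-195,173,-79,0,0,0],[80,-195,173,-79,0,0,0],[80,-195,173,-79,0,0,0]]'
python3 - <<'E'
from h import *
p,d,c=snap('wrist','w4.png')
go(478,-280,200,0.40)
hsv=cv2.cvtColor(p,cv2.COLOR_RGB2HSV); H,S,V=[hsv[...,i].astype(int) for i in range(3)]
for nm,m in (('yel',(H>20)&(H<34)&(S>150)&(V>120)),('red',((H<6)|(H>174))&(S>150)&(V>90)),('white',(S<40)&(V>200)),('black',V<50)):
    n,l,s,ce=cv2.connectedComponentsWithStats(m.astype(np.uint8))
    for i in range(1,n):
        w=plane(c,*ce[i],125)
        if s[i,4]>8 and np.hypot(w[0]-579,w[1]-27)<75: print(nm,ce[i].round(1),s[i,4],w[:2].round(1))
E
```

```text
clock: 8.1
eef_pos: [558.8, 27.1, 285.4]
eef_rot: [-3.14, 0.0, 1.366]
wrist_force: [-0.4, 0.7, -0.0]
finger_gap: 75.1
finger_force: 0.0
shift [-317.2  -16.7   85.8] turn [-0.001  0.001  0.966] pos [558.9  27.2 285.8] rot [-3.141  0.     1.366] j6 0.19 t 8.15
yel [258.2 152.4] 58 [551.3  76.3]
yel [322.  224.7] 47 [608.6 -24.9]
red [293.7 139.3] 52 [593.6  82.5]
red [289.4 235.6] 48 [566.8 -30.9]
white [295.7 139.1] 2440 [595.9  82.2]
white [302.5 177.2] 983 [595.7  37.8]
white [242.5 171.2] 13 [528.7  58.8]
white [259.9 189.6] 180 [543.7  33.4]
white [242.  184.9] 29 [524.4  43.2]
white [340.8 195.1] 49 [636.3   7.5]
white [336.8 222.2] 288 [626.7 -25.3]
white [235.7 214.1] 21 [508.4   9.6]
white [262.6 236.4] 10 [534.2 -25.2]
white [313.7 240.2] 64 [595.2 -43. ]
white [266.3 241.9] 16 [537.1 -33.4]
white [282.5 241.8] 18 [556.9 -37.3]
white [301.8 244.1] 16 [579.8 -45.2]
black [262.  206.9] 964 [541.6  12.1]
black [255.9 175.7] 14 [542.8  50.6]
```

View pics/w4.png

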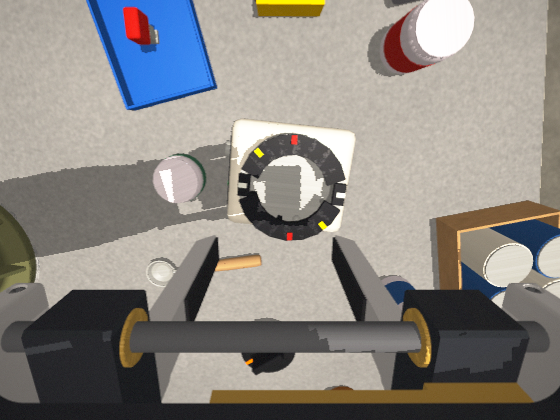

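The mill sits under the wrist camera: yellow marks at (258,152) and (322,225), white at (242,185) and (341,195), mouth centre at (580,25.8), mill x yaw -0.306. Next is the lid.

```bash
python3 -m crank '[[55,-317,-17,85,0,0,0.966],[55,-317,-17,85,0,0,0.966],[55,-317,-17,85,0,0,0.966],[55,-317,-17,85,0,0,0.966],[55,-317,-17,85,0,0,0.966],[55,-317,-17,85,0,0,0.966],[55,-317,-17,85,0,0,0.966],[55,-317,-17,85,0,0,0.966],[55,-317,-17,85,0,0,0.966],[55,-317,-17,85,0,0,0.966]]'
python3 - <<'E'
from h import *
p,d,c=snap('wrist','w5.png')
hsv=cv2.cvtColor(p,cv2.COLOR_RGB2HSV); H,S,V=[hsv[...,i].astype(int) for i in range(3)]
m=(H>3)&(H<18)&(S>150)&(V>90); n,l,s,ce=cv2.connectedComponentsWithStats(m.astype(np.uint8))
for i in range(1,n):
    w=plane(c,*ce[i],28)
    if s[i,4]>8 and np.hypot(w[0]-480,w[1]+280)<70: print(ce[i].round(1),s[i,4],w[:2].round(1))
P=cloud(c,d); q=P[(P[...,2]>50)&(P[...,2]<70)&(np.hypot(P[...,0]-480,P[...,1]+280)<45)]
print(len(q)); 
if len(q): print(np.median(q,0),cv2.minAreaRect(q[:,:2].astype(np.float32)))
go(480,-281,48,0.40)
E
```

```text
clock: 9.15
eef_pos: [478.5, -279.4, 201.8]
eef_rot: [3.141, -0.0, 0.401]
wrist_force: [0.3, 0.8, 0.7]
finger_gap: 51.8
finger_force: 0.0
[276.2 156.3] 20 [ 518.1 -265.1]
[277.4 222.9] 41 [ 441.4 -299.5]
626
[ 484.54832934 -280.80220426   60.70087924] ((483.25933837890625, -281.8167724609375), (59.26785659790039, 13.20583724975586), 22.924978256225586)
shift [  0.6   1.9 153.9] turn [ 0.    -0.     0.001] pos [ 478.6 -279.4  201.9] rot [ 3.141 -0.     0.401] j6 0.57 t 9.2
```

View pics/w5.png

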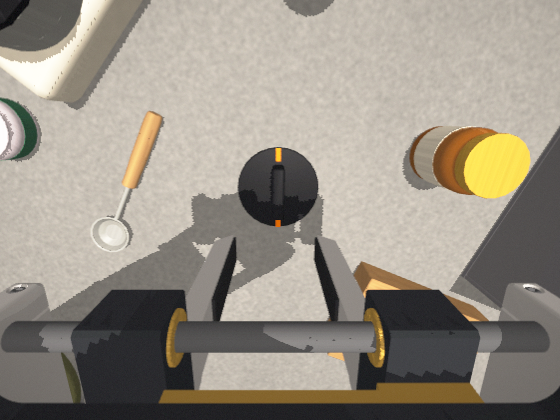

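The lid is at (278,187), with pointers at (276,156) and (277,223). The bar is at (482,-282) with yaw 0.40, which lines up with the fingers.

```bash
python3 -m crank '[[55,2,3,45,0,0,0],[55,2,3,90,0,0,0],[55,2,3,125,0,0,0],[55,2,3,145,0,0,0],[55,2,3,160,0,0,0],[55,2,3,169,0,0,0],[55,2,3,169,0,0,0],[55,2,3,169,0,0,0]]' 30
python3 -m crank '[[0,0,0,0,0,0,0],[0,0,0,0,0,0,0],[0,0,0,0,0,0,0],[0,0,0,0,0,0,0],[0,0,0,0,0,0,0],[0,0,0,0,0,0,0],[0,0,0,0,0,0,0]]' 30
```

```text
clock: 10.0
eef_pos: [481.5, -282.9, 33.4]
eef_rot: [3.14, -0.001, 0.399]
wrist_force: [-0.2, -0.5, 0.6]
finger_gap: 51.6
finger_force: 0.0
clock: 10.7
eef_pos: [481.0, -282.8, 32.5]
eef_rot: [3.142, -0.0, 0.399]
wrist_force: [-0.0, 0.9, 1.2]
finger_gap: 13.5
finger_force: 30.0
```

```bash
python3 -m crank '[[0,0,0,-20,0,0,0],[0,0,0,-60,0,0,0],[0,0,0,-110,0,0,0],[0,0,0,-160,0,0,0],[0,0,0,-200,0,0,0],[0,0,0,-205,0,0,0],[0,0,0,-205,0,0,0]]' 40
python3 - <<'E'
from h import *
s=manip.read_state();p,d,c=snap('wrist','w6.png')
T=s['eef_pos']; R0=Ro.from_euler('xyz',s['eef_rot'])
hsv=cv2.cvtColor(p,cv2.COLOR_RGB2HSV); H,S,V=[hsv[...,i].astype(int) for i in range(3)]
m=(H>3)&(H<22)&(S>150)&(V>90); n,l,st,ce=cv2.connectedComponentsWithStats(m.astype(np.uint8))
for i in range(1,n):
    w=plane(c,*ce[i],T[2]-4.5)
    if st[i,4]>8 and np.hypot(*(w-T)[:2])<80: print(ce[i].round(1),st[i,4],R0.inv().apply(w-T).round(1))
P=cloud(c,d); q=R0.inv().apply((P.reshape(-1,3)-T)); q=q[(abs(q[:,2]-4.5)<5)&(np.hypot(q[:,0],q[:,1])<62)]
print(len(q),q.min(0),q.max(0))
go(580,26,215,-0.306+np.pi)
E
```

```text
clock: 11.4
eef_pos: [481.1, -282.8, 237.8]
eef_rot: [3.141, -0.001, 0.399]
wrist_force: [0.1, -0.5, -1.1]
finger_gap: 13.8
finger_force: 40.0
[276.  185.6] 91 [43.5  1.5  4.5]
[244.7 338.4] 274 [-73.  -21.7   4.4]
[304.5 320.7] 105 [-57.5  22.6   4.5]
9801 [-46.02749153 -49.08923032  -0.32745121] [51.99080045 49.91788454  9.49451661]
shift [ 211.4 -245.7   21.4] turn [-2.000e-03 -1.000e-03 -2.437e+00] pos [ 480.7 -282.6  236.2] rot [-3.14e+00  1.00e-03  3.99e-01] j6 0.57 t 11.45
```

View pics/w6.png

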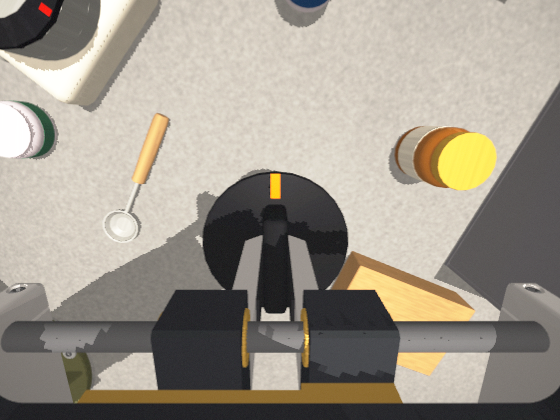

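The lid is held level, with the disc's front edge at (276,172), its sides at (203,237) and (348,237), and the front pointer at (276,186). I'll work out its offset along the bar from those.

```bash
python3 - <<'E'
from h import *
s=manip.read_state();p,d,c=snap('wrist')
T=s['eef_pos']; R0=Ro.from_euler('xyz',s['eef_rot'])
for q in ((276,171.5),(203,237),(348,237)): print(R0.inv().apply(plane(c,*q,T[2]-4.5)-T).round(1))
P=cloud(c,d); q=R0.inv().apply((P.reshape(-1,3)-T)); q=q[(abs(q[:,2]-4.5)<3)&(q[:,0]>0)&(np.hypot(q[:,0],q[:,1])<62)]
h=cv2.convexHull(q[:,:2].astype(np.float32))[:,0]; h=h[h[:,0]>5]
A=np.c_[2*h,np.ones(len(h))]; x=np.linalg.lstsq(A,(h**2).sum(1),rcond=None)[0]; print(x[:2],np.sqrt(x[2]+x[0]**2+x[1]**2),len(h),np.median(q[:,2]))
E
```

```text
[52.5  1.5  4.5]
[  8.3 -47.3   4.6]
[ 8.5 49.7  4.4]
[2.2530805  0.58907467] 49.53803391494833 31 5.461174927450665
```

```bash
python3 -m crank '[[0,212,-245,10,0,0,-1.2],[0,212,-245,10,0,0,-1.2],[0,212,-245,10,0,0,-1.2],[0,212,-245,10,0,0,-1.2],[0,212,-245,10,0,0,-1.2],[0,212,-245,10,0,0,-1.2],[0,212,-245,10,0,0,-1.2],[0,212,-245,10,0,0,-1.2],[0,212,-245,10,0,0,-1.2],[0,212,-245,10,0,0,-1.2]]'
python3 -c "
from h import *
go(581.2,25.4,185,-0.306+np.pi)"
```

```text
clock: 12.5
eef_pos: [580.8, 25.0, 226.1]
eef_rot: [-3.139, -0.0, 1.594]
wrist_force: [-0.3, 0.5, -0.8]
finger_gap: 13.6
finger_force: 40.0
shift [ 0.3  0.5 41.1] turn [-2.000e-03 -1.000e-03 -1.242e+00] pos [580.8  25.  226.1] rot [-3.139 -0.     1.594] j6 -0.04 t 12.5
```

```bash
python3 -m crank '[[0,0,0,20,0,0,-1.242],[0,0,0,30,0,0,-1.242],[0,0,0,41,0,0,-1.242],[0,0,0,41,0,0,-1.242],[0,0,0,41,0,0,-1.242],[0,0,0,41,0,0,-1.242],[0,0,0,41,0,0,-1.242],[0,0,0,41,0,0,-1.242],[0,0,0,41,0,0,-1.242],[0,0,0,41,0,0,-1.242]]'
python3 -c "
from h import *
go(581.2,25.4,160,-0.306+np.pi)"
```

```text
clock: 13.5
eef_pos: [580.9, 24.6, 186.0]
eef_rot: [-3.141, -0.001, 2.837]
wrist_force: [0.4, -0.8, -1.9]
finger_gap: 13.9
finger_force: 40.0
shift [-0.   0.8 26. ] turn [-0.    -0.001  0.001] pos [580.9  24.6 186. ] rot [-3.141e+00 -1.000e-03  2.837e+00] j6 -1.29 t 13.5
```

```bash
python3 -m crank '[[0,0,0.5,14,0,0,0],[0,0,0.5,22,0,0,0],[0,0,0.5,25,0,0,0],[0,0,0.5,27,0,0,0],[0,0,0.5,29,0,0,0],[0,0,0.5,31,0,0,0],[0,0,0.5,33,0,0,0],[0,0,0.5,35,0,0,0],[0,0,0.5,37,0,0,0],[0,0,0.5,37,0,0,0]]'; python3 -c "
from h import *
print(manip.read_state()['moment'])"
```

```text
clock: 14.5
eef_pos: [581.1, 25.8, 149.1]
eef_rot: [-3.141, -0.001, 2.841]
wrist_force: [-2.7, 0.1, -2.3]
finger_gap: 13.6
finger_force: 40.0
[-0.13026759  0.34874099 -0.05192153]
```

```bash
python3 -m crank '[[0,0,0,2,0,0,0],[0,0,0,4,0,0,0],[0,0,0,6,0,0,0],[0,0,0,8,0,0,0],[0,0,0,9,0,0,0],[0,0,0,10,0,0,0],[0,0,0,11,0,0,0],[0,0,0,11.5,0,0,0],[0,0,0,12,0,0,0],[0,0,0,12,0,0,0]]'; python3 -c "
from h import *
print(manip.read_state()['moment'])"
```

```text
clock: 15.5
eef_pos: [581.2, 25.8, 137.6]
eef_rot: [-3.141, -0.0, 2.841]
wrist_force: [-6.2, -1.9, 3.6]
finger_gap: 14.0
finger_force: 40.0
[-0.20572607  1.09273823  0.0275912 ]
```

```bash
python3 -m crank '[[0,1,0,0.5,0,0,0],[0,1.5,0.3,1,0,0,0],[0,1.5,0.3,1.5,0,0,0],[0,1.5,0.3,1.5,0,0,0]]'; python3 -c "
from h import *
print(manip.read_state()['moment'])"
```

```text
clock: 15.9
eef_pos: [581.0, 25.9, 137.5]
eef_rot: [3.141, 0.004, 2.84]
wrist_force: [-1.8, -5.6, 11.5]
finger_gap: 13.6
finger_force: 40.0
[-0.87079035  0.58759825  0.01332217]
```

```bash
python3 -m crank '[[0,0,-0.3,0,0,0,0.08],[0,0,-0.4,0,0,0,0.16],[0,0.1,-0.6,0,0,0,0.24],[0,0.1,-0.8,0,0,0,0.32],[0,0.2,-0.9,0,0,0,0.4],[0,0.2,-1,0,0,0,0.48],[0,0.3,-1.2,0,0,0,0.56],[0,0.4,-1.4,0,0,0,0.64],[0,0.5,-1.5,0,0,0,0.71],[0,0.6,-1.6,0,0,0,0.75]]' 55
python3 - <<'E'
from h import *
s=manip.read_state();p,d,c=snap('wrist','w7.png'); print(s['moment'],s['joints'][5])
go(581,25.5,137.5,2.836-0.75,s)
t,_,ct=snap('top')
cv2.imwrite('pics/fin.png',np.hstack([cv2.resize(p,(480,360)),cv2.resize(t[170:260,227:307],(320,360),interpolation=cv2.INTER_CUBIC)])[:,:,::-1])
E
```

```text
clock: 16.9
eef_pos: [579.9, 24.7, 137.5]
eef_rot: [3.139, 0.003, 2.088]
wrist_force: [-2.8, -5.0, 11.8]
finger_gap: 13.9
finger_force: 55.1
[-0.83677962  0.69174858  0.44952775] -0.5374063347582273
shift [0.2 1.3 0. ] turn [0.002 0.003 0.002] pos [579.9  24.7 137.5] rot [3.139e+00 3.000e-03 2.088e+00] j6 -0.54 t 16.9
```

View pics/fin.png

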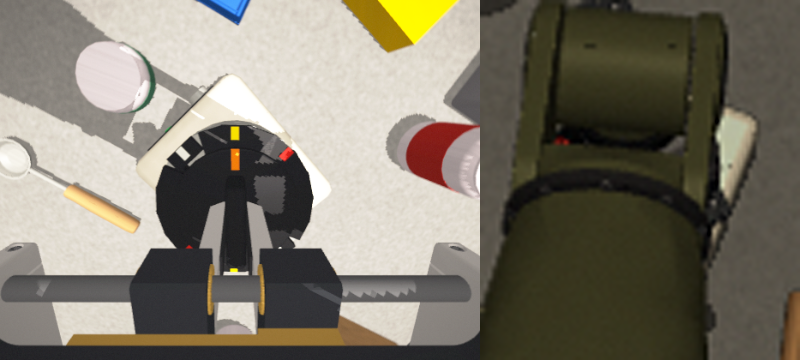

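The orange pointer at (235,159) lines up with the yellow mark at (235,133). The lid is seated and gripped, with TCP z at 137.5. I'll let it settle briefly, then hand in.

```bash
python3 -m crank '[[0,0,0,0,0,0,0],[0,0,0,0,0,0,0],[0,0,0,0,0,0,0]]' && python3 -c "
from h import *
print(manip.sign_off())"
```

```text
clock: 17.3
eef_pos: [579.9, 24.7, 137.5]
eef_rot: [3.139, 0.002, 2.091]
wrist_force: [-2.3, -4.8, 12.6]
finger_gap: 13.1
finger_force: 55.0
the job is handed in; nothing more can be done
None
```

The job is handed in at 17.3 s, with no verdict returned: the key stands in the blue tray, and the lid is down in the bowl, turned about 0.75 rad to the yellow marks and still gripped at 55 N; the other goods showed no sign of being moved, but I did not measure their final positions.

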